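# Open the water filter's rising-stem valve and back it off a quarter turn

## Task

Open the water filter's valve all the way: turn the red handwheel counter-clockwise, letting your hand ride up with the rising stem, until it is hand-tight (about half a newton metre) against its upper stop, without straining it. Then turn it back a quarter turn so that it cannot seize, and let go. Do not drag or push on the stem, and leave the mug under the spout standing where it is.

Things in the scene. Friction and masses are not known exactly. Their poses are not given: they have to be found in the camera images.
- base: Grey base plate of the countertop water filter, 250 x 150 x 12 mm, fixed. Origin on the worktop straight under the valve's upright axis; x points from the valve to the steel canister (86 mm across, axis 125 mm away, top at 128 mm); the spout reaches 127 mm to -y and is at most 137 mm high. Nothing else near the wheel stands over 140 mm.
- mount (a joint): Twist (rad) of the whole filter unit on its base about the valve's axis, in a rubber bush: 0 unloaded, positive counter-clockwise from above. A spring of 9 N m/rad, so it shows the torque on the handwheel: about 0.013 while the wheel runs freely (drag 0.12 N m); 0.04 to 0.087 is hand-tight (0.36 to 0.78 N m); more strains the valve.
- gland (a point): Top of the brass gland on the valve's axis, where the steel stem comes out: 140 mm above the worktop unloaded. The rubber bush also gives up and down, 8 N per mm, so this point's height shows how hard the stem is pulled (higher) or pushed (lower); over 20 N (2.5 mm) either way is too much. If the hand grips without rising with the wheel, it pushes the unit down.
- wheel: Red four-spoked handwheel, level, on top of the upright stem: 62 mm over the round rim, rim bar 12 mm thick, hub 20 mm across, white dot on the rim on its own x axis. Origin at the centre of the hub, at mid height of the rim. Counter-clockwise from above opens the valve and lifts the wheel 18 mm per turn; it stays where it is left.
- wheel_hub (a point): Centre of the handwheel, the same point as the wheel's origin. When found the valve is nearly shut, this point 42 to 44.6 mm above the gland top (unloaded). The upper stop comes between 0.45 and 0.62 of a turn later; it is not marked and is felt as torque rising above the running drag.
- mug: White mug with dots, 92 mm across, 93 mm high, handle to its own -y, upright on the drip grid under the spout (9 mm above the worktop); origin at the middle of the underside of its outline with handle, 17 mm from the cup's axis.

How it is judged:
On the way:
1. the wheel is fully up, hand-tight against its upper stop (z of wheel_hub in the frame of gland above 0.0522 m and value of joint mount above 0.04 rad), for 0.15 s.
At the end, for the whole second after the job is handed in: The wheel has been hand-tight against its upper stop (mount twist over 0.04 for 0.15 s) and now stands a quarter turn back from it (4.5 mm lower, give or take 1.6 mm, i.e. about 0.55 rad), let go; the mug stands where it was, within 15 mm (z of wheel_hub in the frame of gland between 0.0468 and 0.05 m and value of joint mount between -0.03 and 0.03 rad and distance of mug from where it was at the start of the episode below 0.015 m and angle between mug's own z axis and vertical below 0.1 rad); the robot touches nothing.
It fails at once if the valve strained: more than 0.78 N m (mount twist over 0.087 rad) either way (value of joint mount above 0.087 rad or value of joint mount below -0.087 rad).
It fails at once if the stem dragged or pushed: over 20 N up or down (gland more than 2.5 mm off its height) (height (world z) of gland above 0.1425 m or height (world z) of gland below 0.1375 m).
It fails at once if the mug knocked over (angle between mug's own z axis and vertical above 0.35 rad).
It also fails if it takes over 69 s, if anything falls off the work surface, if the arm or the gripper's body presses on something with over 40 N, if the wrist force passes 120 N, or if a joint passes its speed limit or range.

## Robot

A 7-joint arm with a two-finger parallel gripper is mounted at the origin on a cart in front of the work surface, level with it; the furniture and walls round the work are solid. World frame = base frame: x ahead of the robot, y to its left, z up, the work surface at z = 0. Lengths are in m, angles in rad, forces in N, time in s.
With the tool pointing down it reaches from about 0.4 to 0.85 m from the base axis. Payload 4.5 kg.
Tool frame: the origin (TCP) lies at the very end of the fingers, on their centre line; the grasp point (between the pads) lies 19 mm behind it (tcp_to_grasp is the z of the grasp point in the tool frame, in m); z points along the fingers, y is the line along which they close (so a half turn about z gives the same grasp; the last joint's range is limited). The gripper opens to 88 mm and grips with 3 to 60 N. Pads are 18 mm wide; open, the fingers measure 123 mm over their backs; the gripper's body (75 mm by 187 mm) begins 45 mm behind the grasp point.
Start: joints at [1.18, 0.689, -0.195, 1.565, 0.157, 0.902, -0.215], TCP at [0.258, -0.569, 0.239] pointing down, gripper open.
Joint ranges: [-3.01, 3.01], [-0.46, 2.08], [-1.47, 1.51], [0.13, 2.56], [-1, 4.14], [0.04, 2.09], [-2.66, 2.66]. Speed limits (rad/s): [2.57, 2.57, 3.14, 3.14, 3.14, 3.14, 3.14].

## Interface

Orientations are given as a unit quaternion [x, y, z, w].
In Python, from plant import * gives the robot as it stands. The module is installed in compiled form; this text tells all that it offers.
- The arm moves only by the shell command python3 -m jog 'ROWS' [OPENING] [FORCE]. ROWS is JSON, a list that holds one entry, the list of rows, each a list of 6 numbers: the shift along the tool's x, y, z in m, then the turn, a rotation vector about the tool's x, y, z in rad. In form: [[[dx, dy, dz, ax, ay, az], ...]]. A call has 1 to 12 rows; each row shifts and turns the commanded pose from where the row before left it, along the tool's axes as they then stand; what a row does not reach is not made up. A row lasts 1/8 s, in which the tool goes at most 62.5 mm and 10.7 degrees, less where a joint would pass 70% of its speed; a pose out of reach is approached as far as the arm can. A call with a gripper value outside its range is refused whole. OPENING is the finger opening in m, from 0 to 0.0881, set as the call begins (- or left out, the last holds). The fingers move at their own pace and stop on an object; FORCE is the grip in N (left out, the last holds). Time passes only in rows, so rows that do not move let the fingers close. It gives the time, the measured TCP pose, the force, the opening and the grip force at its end, in the units of the state.
- get_state(): the state, without advancing time (a new reading comes with each control period).
- snapshot(name): name is "scene" or "top"; returns a dict with "frame" (384x512x3 uint8, red, green, blue), "mtx" (3x3 intrinsics, pixels), "D" ([k1, k2, p1, p2, k3] as OpenCV has them; the pictures are not rectified), "xyz" and "orientation" of the camera in the world. Camera axes: x right, y down, z forward; pixel columns grow to the right and rows downward; lengths in m; the calibration is good to about 2 mm. A picture is of the moment at which its call begins. There is no depth.
- finish_job(): hands the job in; it is judged then, once.
The state is a dict: "clock": time; "q": joint angles; "qd": joint speeds; "joint_torque": joint torques, N m; "tool_pos": TCP position; "eef_rot": TCP orientation; "contact_force": force on the tool from outside, world axes, zero at the start; "moment": the same for the moment, N m; "opening": opening from 0.0 (shut) to 1.0 (fully open); "finger_force": force on a finger pad.
Only numpy, scipy, OpenCV 4.12 (cv2) and the standard library are available. Lean on these libraries where they do the work, as an engineer would, in place of code of your own. Each camera call takes 0.05 s, during which the arm holds its last target. There are 200 camera calls.

## Working session

There is one attempt and no reset: what is moved stays moved. The work goes in short steps, Python scripts to look and compute and a shell command to move; the robot and the scene stay as the last step left them, time stands still between calls to the robot, and variables do not carry over. Pictures are saved under pics/ and viewed, at most 10 in all, crops included, and the job is handed in when it is done.

```bash
mkdir -p pics
python3 - <<'E'
from plant import *
import cv2,numpy as np
s=get_state();print(s)
ims=[]
for n in("scene","top"):
    p=snapshot(n);print(n,p['mtx'],p['D'],p['xyz'],p['orientation'])
    f=cv2.cvtColor(p['frame'],cv2.COLOR_RGB2BGR);cv2.imwrite(f'pics/{n}0.png',f)
E
```

```text
{'clock': 0.0, 'q': array([ 1.17979953,  0.68999214, -0.19452528,  1.5663792 ,  0.15729721,
        0.90249759, -0.2151395 ]), 'qd': array([-2.82780501e-05, -5.44269697e-04,  5.99202428e-04, -1.17298156e-03,
        1.03111674e-03,  7.91597432e-04, -6.91460792e-04]), 'joint_torque': array([ 1.19663237e-04, -5.27555859e+01, -1.26680911e+00, -1.53428435e+01,
       -5.25914936e-02,  6.77533069e-03,  1.87236465e-04]), 'tool_pos': array([ 0.25727493, -0.56887342,  0.23789587]), 'eef_rot': array([ 9.77521773e-01,  2.10832391e-01, -2.60764653e-04, -9.05052009e-04]), 'contact_force': array([ 0.69234718, -0.23504363, -0.64524377]), 'moment': array([-0.05298856,  0.02344829, -0.03556355]), 'finger_force': 0.0, 'opening': 1.0014379255957155}
scene [[470.17606586   0.         269.26421324]
 [  0.         470.17606586 195.58043929]
 [  0.           0.           1.        ]] [-0.13541104  0.          0.          0.          0.        ] [0.01320515 0.24169098 0.59159775] [-0.36444731  0.80075831 -0.42887958  0.20500386]
top [[439.68675109   0.         255.09492139]
 [  0.         439.68675109 193.6231377 ]
 [  0.           0.           1.        ]] [0.0527961 0.        0.        0.        0.       ] [ 0.47702939 -0.21879276  0.99154652] [-0.69504129  0.71735487 -0.01588706  0.0454665 ]
```

View pics/scene0.png

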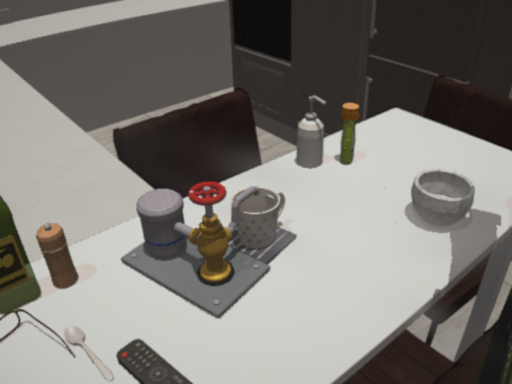

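View pics/top0.png

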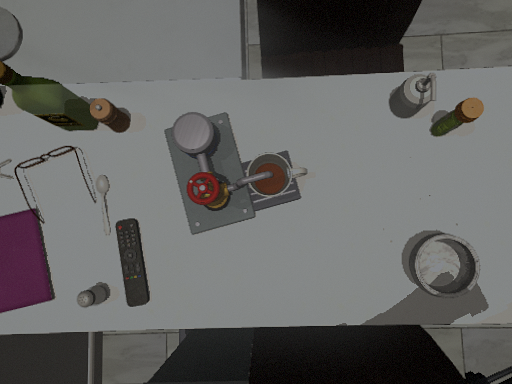

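The scene view shows the red wheel at about (208,193), with the canister at (161,215) and the mug at (257,217). The top view shows the wheel at about (203,188), the canister at (193,132) and the mug at (270,178). I'll triangulate the wheel centre from the two views.

```bash
cat > h.py <<'E'
from plant import *
import cv2,numpy as np
from scipy.spatial.transform import Rotation as R
def ray(p,uv):
    n=cv2.undistortPoints(np.array([[uv]],float),p['mtx'],p['D'])[0,0]
    d=R.from_quat(p['orientation']).apply([n[0],n[1],1]);return np.array(p['xyz']),d/np.linalg.norm(d)
def tri(rs):
    A=sum(np.eye(3)-np.outer(d,d) for o,d in rs);b=sum((np.eye(3)-np.outer(d,d))@o for o,d in rs)
    return np.linalg.solve(A,b)
def proj(p,X):
    r=R.from_quat(p['orientation']).inv()
    return cv2.projectPoints(np.array([X],float),r.as_rotvec(),-r.apply(p['xyz']),p['mtx'],p['D'])[0].ravel()
def red(p):
    f=p['frame'].astype(int);m=((f[...,0]>70)&(f[...,0]>2.2*f[...,1])&(f[...,0]>2.2*f[...,2])).astype(np.uint8)
    c=max(cv2.findContours(m,cv2.RETR_EXTERNAL,cv2.CHAIN_APPROX_NONE)[0],key=cv2.contourArea)
    return cv2.fitEllipse(cv2.convexHull(c)),cv2.boundingRect(c)
def st():
    s=get_state();r=R.from_quat(s['eef_rot'])
    print('t%.2f'%s['clock'],'tcp',np.round(s['tool_pos'],4),'toolx',np.round(r.as_matrix()[:,0],3),'toolz',np.round(r.as_matrix()[:,2],3),'q',np.round(s['q'],2),'F',np.round(s['contact_force'],2),'M',np.round(s['moment'],3),'op',round(s['opening']*88.1,1),'ff',round(s['finger_force'],1));return s,r
E
python3 - <<'E'
from h import *
ps=[snapshot(n) for n in('scene','top')];rs=[]
for p in ps:
    e,b=red(p);print(e,b);rs.append(ray(p,e[0]))
X=tri(rs);print(X,[proj(p,X) for p in ps])
o,d=rs[1];print('top@.183',o+d*(.183-o[2])/d[2])
s,r=st();print('tool delta to wheel, tcp 19 below',r.inv().apply(X-[0,0,.019]-s['tool_pos']))
E
```

```text
((206.29571533203125, 192.05947875976562), (22.482351303100586, 36.993160247802734), 83.59395599365234) (188, 181, 37, 23)
((202.68240356445312, 187.94741821289062), (31.74709701538086, 32.106468200683594), 16.985519409179688) (187, 172, 32, 33)
[ 0.56216416 -0.08847105  0.18580082] [array([206.95643687, 192.13877192]), array([202.21557777, 187.607612  ])]
top@.183 [ 0.56179627 -0.08887646  0.183     ]
t0.20 tcp [ 0.2574 -0.5691  0.2382] toolx [ 0.911  0.412 -0.   ] toolz [-0.001  0.001 -1.   ] q [ 1.18  0.69 -0.19  1.57  0.16  0.9  -0.22] F [-0.09  0.28  0.33] M [-0.008  0.014  0.015] op 88.4 ff 0.0
tool delta to wheel, tcp 19 below [ 0.4757725  -0.31221853  0.07173082]
```

```bash
python3 -m jog '[[[0.0396,-0.026,0,0,0,0],[0.0396,-0.026,0,0,0,0],[0.0396,-0.026,0,0,0,0],[0.0396,-0.026,0,0,0,0],[0.0396,-0.026,0,0,0,0],[0.0396,-0.026,0,0,0,0],[0.0396,-0.026,0,0,0,0],[0.0396,-0.026,0,0,0,0],[0.0396,-0.026,0,0,0,0],[0.0396,-0.026,0,0,0,0],[0.0396,-0.026,0,0,0,0],[0.0396,-0.026,0,0,0,0]]]' 0.088 20; python3 -c "
from h import *
st()"
```

```text
clock: 1.7
tool_pos: [0.5626, -0.088, 0.2386]
eef_rot: [0.978, 0.211, -0.0, 0.0]
contact_force: [-0.1, -0.1, -0.4]
opening: 0.998
finger_force: 0.0
t1.70 tcp [ 0.5626 -0.088   0.2386] toolx [ 0.911  0.412 -0.   ] toolz [-0. -0. -1.] q [ 0.15  0.61 -0.13  1.74  0.11  0.8  -1.18] F [-0.13 -0.06 -0.45] M [-0.08  -0.056 -0.049] op 88.0 ff 0.0
```

```bash
python3 -m jog '[[[0,0,0,0,0,0.16],[0,0,0,0,0,0.16],[0,0,0,0,0,0.16],[0,0,0,0,0,0.16],[0,0,0,0,0,0.16],[0,0,0,0,0,0.16],[0,0,0,0,0,0.16],[0,0,0,0,0,0.16],[0,0,0,0,0,0]]]'
python3 - <<'E'
from h import *
s,r=st()
for z in(.183,):
  print('delta',r.inv().apply(np.array([.5620,-.0887,z-.019])-s['tool_pos']))
p=snapshot('scene');cv2.imwrite('pics/s1.png',cv2.resize(p['frame'][100:300,110:310,::-1],(600,600)))
E
```

```text
clock: 2.82
tool_pos: [0.5619, -0.0891, 0.2385]
eef_rot: [0.91, -0.414, -0.0, 0.0]
contact_force: [-0.2, -0.1, 0.0]
opening: 0.997
finger_force: 0.0
t2.83 tcp [ 0.5619 -0.0891  0.2385] toolx [ 0.658 -0.753 -0.   ] toolz [-0.001 -0.    -1.   ] q [-0.07  0.63  0.25  1.75 -0.2   0.79 -2.15] F [-0.17 -0.12  0.  ] M [ 0.098 -0.027  0.028] op 87.8 ff 0.0
delta [-0.00018914 -0.000417    0.07450652]
```

View pics/s1.png

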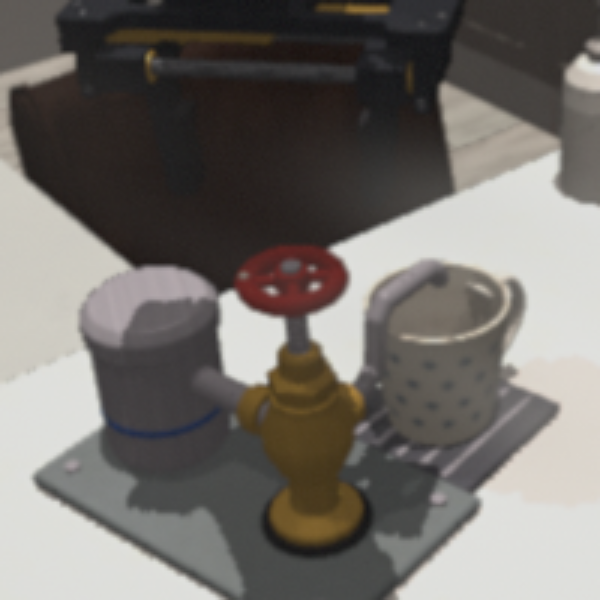

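The open fingers are centred above the wheel (crop centre about (292,280)) and nothing is in the way. I'll go down next.

```bash
python3 -m jog '[[[0,0,0.015,0,0,0],[0,0,0.015,0,0,0],[0,0,0.015,0,0,0],[0,0,0.015,0,0,0],[0,0,0.013,0,0,0],[0,0,0,0,0,0],[0,0,0,0,0,0]]]'
python3 - <<'E'
from h import *
s,r=st()
p=snapshot('scene');cv2.imwrite('pics/s2.png',cv2.resize(p['frame'][100:300,110:310,::-1],(600,600)))
E
python3 -m jog '[[[0,0,0,0,0,0],[0,0,0,0,0,0],[0,0,0,0,0,0],[0,0,0,0,0,0]]]' 0.068 10; python3 -c "
from h import *
st()"
```

```text
clock: 3.75
tool_pos: [0.5623, -0.0895, 0.166]
eef_rot: [0.91, -0.415, 0.0, -0.0]
contact_force: [-0.9, -0.5, 0.1]
opening: 0.999
finger_force: 0.0
t3.75 tcp [ 0.5623 -0.0895  0.166 ] toolx [ 0.656 -0.755  0.001] toolz [ 0.001 -0.    -1.   ] q [-0.04  0.72  0.21  1.82 -0.24  0.62 -2.12] F [-0.88 -0.49  0.14] M [ 0.055  0.02  -0.017] op 88.0 ff 0.0
clock: 4.3
tool_pos: [0.5629, -0.0888, 0.1661]
eef_rot: [0.91, -0.414, 0.001, -0.001]
contact_force: [1.5, 2.1, 1.4]
opening: 0.768
finger_force: 1.3
t4.30 tcp [ 0.5629 -0.0888  0.1661] toolx [ 0.657 -0.754  0.001] toolz [ 0.002  0.    -1.   ] q [-0.04  0.72  0.21  1.82 -0.24  0.62 -2.12] F [1.47 2.09 1.43] M [ 0.424 -0.466  0.019] op 67.7 ff 1.3
```

View pics/s2.png

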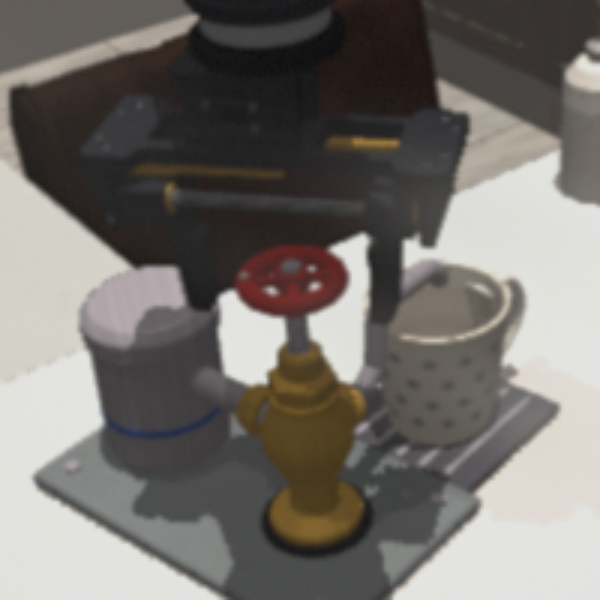

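The -y finger touched first, so the hand sits about 3 mm too far to +y. I'll shift it, then close gently.

```bash
python3 -m jog '[[[0,-0.003,0,0,0,0],[0,0,0,0,0,0]]]'; python3 -m jog '[[[0,0,0,0,0,0],[0,0,0,0,0,0],[0,0,0,0,0,0],[0,0,0,0,0,0]]]' 0.0 8; python3 -c "
from h import *
s,r=st();print(r.inv().apply(s['contact_force']),r.inv().apply(s['moment']))"
```

```text
clock: 4.55
tool_pos: [0.564, -0.0874, 0.1656]
eef_rot: [0.91, -0.415, -0.0, 0.0]
contact_force: [0.6, 0.4, 0.0]
opening: 0.773
finger_force: 0.4
clock: 5.05
tool_pos: [0.5646, -0.0872, 0.1658]
eef_rot: [0.91, -0.415, 0.0, -0.0]
contact_force: [2.9, 2.1, 2.1]
opening: 0.691
finger_force: 7.9
t5.05 tcp [ 0.5646 -0.0872  0.1658] toolx [ 0.656 -0.755  0.   ] toolz [ 0.001  0.    -1.   ] q [-0.05  0.73  0.21  1.81 -0.24  0.62 -2.12] F [2.88 2.06 2.06] M [ 0.521 -0.523 -0.01 ] op 60.9 ff 7.9
[ 0.33595091 -3.521167   -2.06230596] [ 0.73601971 -0.04981866  0.01048817]
```

```bash
python3 -m jog '[[[0,-0.001,0,0,0,0],[0,0,0,0,0,0],[0,0,-0.00035,0,0,-0.12],[0,0,-0.00035,0,0,-0.12],[0,0,-0.00035,0,0,-0.12],[0,0,-0.00035,0,0,-0.12],[0,0,-0.00035,0,0,-0.12]]]' - 20; python3 -c "
from h import *
s,r=st();print(r.inv().apply(s['contact_force']),r.inv().apply(s['moment']))
p=snapshot('scene');cv2.imwrite('pics/s3.png',cv2.resize(p['frame'][100:300,110:310,::-1],(600,600)))"
```

```text
clock: 5.92
tool_pos: [0.5648, -0.0869, 0.1674]
eef_rot: [0.992, -0.126, -0.0, 0.0]
contact_force: [0.4, 1.6, 2.7]
opening: 0.678
finger_force: 19.9
t5.92 tcp [ 0.5648 -0.0869  0.1674] toolx [ 0.968 -0.249 -0.   ] toolz [-0. -0. -1.] q [ 0.05  0.71  0.04  1.81 -0.04  0.62 -1.71] F [0.39 1.63 2.69] M [ 0.564 -0.345 -0.138] op 59.7 ff 19.9
[-0.02420359 -1.67199767 -2.6867508 ] [0.63175179 0.19331958 0.13827163]
```

View pics/s3.png

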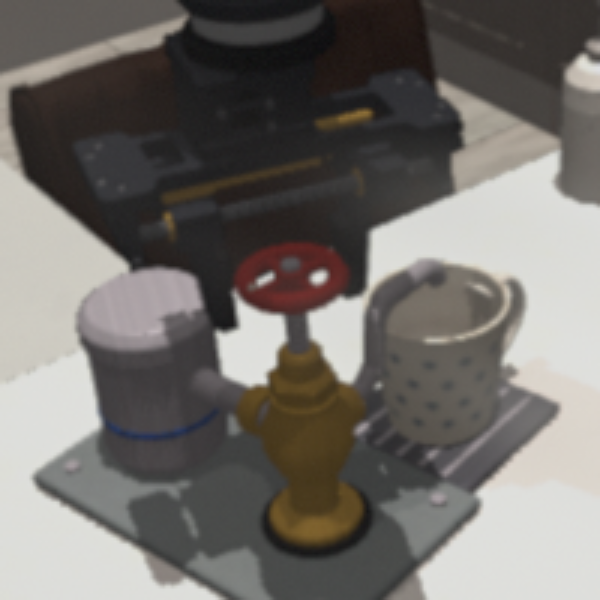

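The wheel turns with the hand (spokes rotated, centre at crop (292,275)). The drag reads 0.14 N m, as expected.

```bash
python3 -m jog '[[[0,0,-0.00045,0,0,-0.15],[0,0,-0.00045,0,0,-0.15],[0,0,-0.00045,0,0,-0.15],[0,0,-0.00045,0,0,-0.15],[0,0,-0.00045,0,0,-0.15]]]'; python3 -c "
from h import *
s,r=st();print(r.inv().apply(s['contact_force']),r.inv().apply(s['moment']))"
python3 -m jog '[[[0,0,-0.00045,0,0,-0.15],[0,0,-0.00045,0,0,-0.15],[0,0,-0.00045,0,0,-0.15],[0,0,-0.00045,0,0,-0.15],[0,0,-0.00045,0,0,-0.15]]]'; python3 -c "
from h import *
s,r=st();print(r.inv().apply(s['contact_force']),r.inv().apply(s['moment']))"
```

```text
clock: 6.6
tool_pos: [0.5639, -0.087, 0.1694]
eef_rot: [0.969, 0.246, -0.001, -0.0]
contact_force: [0.1, 0.9, 1.9]
opening: 0.678
finger_force: 19.8
t6.60 tcp [ 0.5639 -0.087   0.1694] toolx [ 0.879  0.477 -0.002] toolz [-0.002 -0.    -1.   ] q [ 0.18  0.71 -0.18  1.8   0.19  0.65 -1.19] F [0.07 0.89 1.88] M [ 0.64   0.059 -0.149] op 59.8 ff 19.8
[ 0.48827566 -0.75248651 -1.88505993] [0.59072793 0.25363443 0.14773971]
clock: 7.22
tool_pos: [0.5633, -0.0884, 0.1713]
eef_rot: [0.812, 0.584, -0.002, -0.0]
contact_force: [0.7, -1.7, 1.9]
opening: 0.682
finger_force: 19.6
t7.22 tcp [ 0.5633 -0.0884  0.1713] toolx [ 0.319  0.948 -0.003] toolz [-0.004 -0.002 -1.   ] q [ 0.3   0.73 -0.4   1.79  0.41  0.71 -0.64] F [ 0.71 -1.72  1.86] M [-0.003  0.44  -0.168] op 60.1 ff 19.6
[-1.40526277  1.21453521 -1.86087176] [ 0.41664901 -0.14273106  0.16745764]
```

```bash
cat >> h.py <<'E'
def mm():
    s,r=st();x=r.as_matrix()[:,0];print('yaw',round(np.arctan2(x[1],x[0]),3),'Ftool',np.round(r.inv().apply(s['contact_force']),2))
E
python3 -m jog '[[[0,0,-0.0004,0,0,-0.14],[0,0,-0.0004,0,0,-0.14],[0,0,-0.0004,0,0,-0.14],[0,0,-0.0004,0,0,-0.14],[0,0,0,0,0,0]]]'; python3 -c "
from h import *
mm()"
python3 -m jog '[[[0,0,-0.00009,0,0,-0.03],[0,0,-0.00009,0,0,-0.03],[0,0,-0.00009,0,0,-0.03],[0,0,-0.00009,0,0,-0.03],[0,0,0,0,0,0]]]' | tail -0; python3 -c "
from h import *
mm()"
```

```text
clock: 7.85
tool_pos: [0.564, -0.0891, 0.1729]
eef_rot: [0.621, 0.783, -0.002, -0.0]
contact_force: [1.1, -3.1, 1.2]
opening: 0.683
finger_force: 19.7
t7.85 tcp [ 0.564  -0.0891  0.1729] toolx [-0.227  0.974 -0.002] toolz [-0.003 -0.003 -1.   ] q [ 0.39  0.75 -0.55  1.78  0.55  0.77 -0.22] F [ 1.11 -3.08  1.17] M [-0.768  0.217 -0.064] op 60.1 ff 19.7
yaw 1.8 Ftool [-3.26  0.38 -1.16]
t8.47 tcp [ 0.5645 -0.0873  0.1736] toolx [-0.347  0.938 -0.   ] toolz [-0.001 -0.001 -1.   ] q [ 0.41  0.76 -0.59  1.78  0.58  0.78 -0.12] F [ 1.33 -4.72 -2.34] M [-1.27   0.444 -0.124] op 60.0 ff 20.0
yaw 1.925 Ftool [-4.89 -0.39  2.34]Exception ignored on flushing sys.stdout:
BrokenPipeError: [Errno 32] Broken pipe
```

```bash
python3 -m jog '[[[-0.001,0,0,0,0,0],[0,0,-0.00006,0,0,-0.03],[0,0,-0.00006,0,0,-0.03],[0,0,-0.00006,0,0,-0.03],[0,0,0,0,0,0]]]' - 28 >/dev/null; python3 -c "
from h import *
mm()"
python3 -m jog '[[[0,0,-0.00009,0,0,-0.03],[0,0,-0.00009,0,0,-0.03],[0,0,0,0,0,0]]]' >/dev/null; python3 -c "
from h import *
mm()"
```

```text
t9.10 tcp [ 0.5651 -0.0879  0.174 ] toolx [-0.43   0.903 -0.   ] toolz [-0.001 -0.    -1.   ] q [ 0.43  0.77 -0.62  1.78  0.6   0.79 -0.05] F [-0.64 -5.23 -3.14] M [-1.477  0.838 -0.107] op 59.6 ff 27.9
yaw 2.015 Ftool [-4.44 -2.82  3.14]
t9.47 tcp [ 0.5652 -0.088   0.1742] toolx [-0.483  0.876 -0.   ] toolz [-0.    -0.001 -1.   ] q [ 0.43  0.77 -0.63  1.78  0.61  0.8   0.  ] F [ 0.9  -6.05 -3.63] M [-1.591  0.713 -0.087] op 59.7 ff 28.0
yaw 2.075 Ftool [-5.73 -2.13  3.63]
```

```bash
python3 -m jog '[[[-0.002,0,0,0,0,0],[0,0,0,0,0,-0.03],[0,0,-0.00006,0,0,-0.03],[0,0,-0.00006,0,0,-0.03],[0,0,0,0,0,0]]]' >/dev/null; python3 -c "
from h import *
mm()"
python3 -m jog '[[[0,0,-0.00009,0,0,-0.03],[0,0,-0.00009,0,0,-0.03],[0,0,0,0,0,0]]]' >/dev/null; python3 -c "
from h import *
mm()
for n in('scene','top'):
  p=snapshot(n);print(red(p))"
```

```text
t10.10 tcp [ 0.5663 -0.0895  0.1744] toolx [-0.56   0.828 -0.   ] toolz [-0. -0. -1.] q [ 0.45  0.78 -0.66  1.77  0.63  0.81  0.08] F [ 0.77 -3.86 -2.92] M [-1.522  0.852 -0.047] op 59.9 ff 28.0
yaw 2.165 Ftool [-3.63 -1.53  2.92]
t10.47 tcp [ 0.5664 -0.0894  0.1745] toolx [-0.608  0.794  0.   ] toolz [ 0.  0. -1.] q [ 0.46  0.78 -0.67  1.77  0.64  0.82  0.13] F [ 0.31 -4.68 -3.37] M [-1.502  0.64  -0.402] op 59.7 ff 28.1
yaw 2.225 Ftool [-3.9  -2.6   3.37]
(((205.1953125, 187.52584838867188), (21.690547943115234, 34.41233444213867), 82.0259780883789), (188, 177, 34, 22))
(((119.5, 227.0), (2.1213202476501465, 3.0), 90.0), (118, 226, 4, 3))
```

The torque jumped to 0.40 N m, so this is the stop. I'll ease on a little more.

```bash
python3 -m jog '[[[0,0,0,0,0,-0.008],[0,0,0,0,0,0],[0,0,0,0,0,0]]]' >/dev/null; python3 -c "
from h import *
mm()
"; python3 -m jog '[[[0,0,0,0,0,-0.008],[0,0,0,0,0,0],[0,0,0,0,0,0]]]' >/dev/null; python3 -c "
from h import *
mm()
p=snapshot('scene');print(red(p))
cv2.imwrite('pics/s4.png',cv2.resize(p['frame'][100:300,110:310,::-1],(600,600)))"
```

```text
t10.95 tcp [ 0.5663 -0.0894  0.1746] toolx [-0.615  0.789 -0.   ] toolz [ 0. -0. -1.] q [ 0.46  0.78 -0.68  1.77  0.64  0.82  0.13] F [ 0.88 -4.39 -3.69] M [-1.498  0.629 -0.447] op 59.6 ff 28.1
yaw 2.233 Ftool [-4.01 -2.01  3.69]
t11.32 tcp [ 0.5664 -0.0894  0.1746] toolx [-0.621  0.784 -0.   ] toolz [ 0. -0. -1.] q [ 0.46  0.78 -0.68  1.77  0.65  0.82  0.14] F [ 0.62 -3.32 -2.75] M [-1.466  0.599 -0.549] op 59.9 ff 28.1
yaw 2.241 Ftool [-2.98 -1.58  2.75]
(((205.1720733642578, 187.5416259765625), (21.828022003173828, 34.11301803588867), 82.22779083251953), (188, 177, 34, 22))
```

View pics/s4.png

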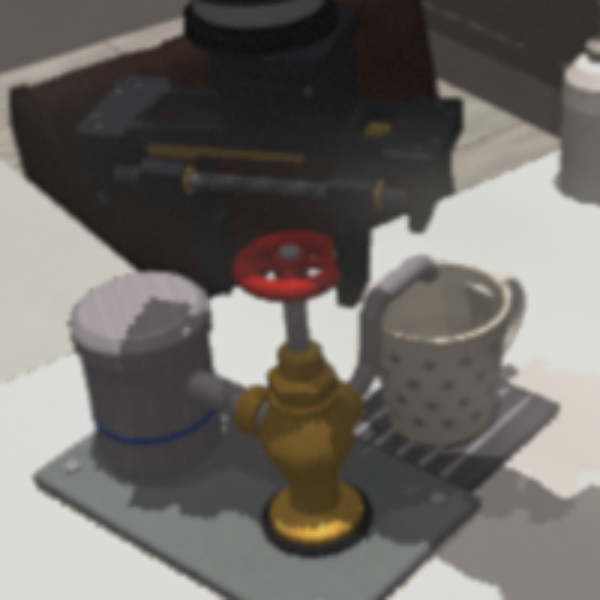

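The canister has swung visibly: its crop centre moved from about (150,300) to (142,305). That fits roughly 0.06 rad, and the moment reads 0.55 N m. I'll hold briefly, then turn back a quarter turn.

```bash
python3 -m jog '[[[0,0,0,0,0,0],[0,0,0,0,0,0],[0,0,0,0,0,0]]]' >/dev/null; python3 -c "
from h import *
mm()
"; python3 -m jog '[[[0.001,0,0.00045,0,0,0.15],[0.001,0,0.00045,0,0,0.15],[0.001,0,0.00045,0,0,0.15],[0,0,0.00045,0,0,0.15],[0,0,0.00045,0,0,0.15],[0,0,0.00045,0,0,0.15]]]' >/dev/null; python3 -c "
from h import *
mm()"; python3 -m jog '[[[0,0,0.00042,0,0,0.15],[0,0,0.00042,0,0,0.15],[0,0,0.00042,0,0,0.15],[0,0,0.00042,0,0,0.15],[0,0,0.00042,0,0,0.15],[0,0,0,0,0,0]]]' >/dev/null; python3 -c "
from h import *
mm()"
```

```text
t11.75 tcp [ 0.5664 -0.0894  0.1746] toolx [-0.621  0.784 -0.   ] toolz [ 0.  0. -1.] q [ 0.46  0.78 -0.68  1.77  0.65  0.82  0.14] F [-0.13 -4.09 -3.74] M [-1.484  0.584 -0.531] op 60.1 ff 28.1
yaw 2.241 Ftool [-3.12 -2.64  3.74]
t12.50 tcp [ 0.565  -0.0858  0.172 ] toolx [0.23  0.973 0.001] toolz [ 0.001  0.001 -1.   ] q [ 0.32  0.73 -0.43  1.79  0.44  0.71 -0.58] F [ 0.13 -4.24 -2.02] M [-0.701  0.662  0.058] op 59.8 ff 28.1
yaw 1.339 Ftool [-4.1   1.1   2.02]
t13.25 tcp [ 0.5661 -0.0859  0.17  ] toolx [0.828 0.56  0.003] toolz [ 0.003  0.    -1.   ] q [ 0.2   0.71 -0.21  1.8   0.23  0.65 -1.13] F [ 1.11 -4.24 -5.1 ] M [-1.043 -0.233  0.045] op 60.1 ff 28.2
yaw 0.594 Ftool [-1.47  4.13  5.1 ]
```

```bash
python3 -m jog '[[[0,0,0,0,0,0],[0,0,0,0,0,0],[0,0,0,0,0,0],[0,0,0,0,0,0]]]' 0.088 >/dev/null; python3 -c "
from h import *
mm()
";python3 -m jog '[[[0,0,-0.015,0,0,0],[0,0,-0.015,0,0,0],[0,0,-0.02,0,0,0],[0,0,-0.03,0,0,0],[0,0,-0.04,0,0,0],[0,0,-0.04,0,0,0],[0,0,0,0,0,0],[0,0,0,0,0,0]]]' >/dev/null; python3 -c "
from h import *
mm()
p=snapshot('scene');print(red(p))
cv2.imwrite('pics/s5.png',cv2.resize(p['frame'][100:300,110:310,::-1],(600,600)))
for z in(.1835,.189,.1925,.193): print(z,proj(p,[.5622,-.0885,z]))"
```

```text
t13.75 tcp [ 0.5651 -0.0861  0.17  ] toolx [0.83  0.558 0.001] toolz [ 0.001  0.001 -1.   ] q [ 0.2   0.71 -0.21  1.8   0.23  0.66 -1.13] F [ 0.9  -0.82 -0.11] M [ 0.017 -0.019 -0.017] op 88.0 ff 0.0
yaw 0.592 Ftool [0.29 1.18 0.11]
t14.75 tcp [ 0.5644 -0.0868  0.33  ] toolx [ 0.83   0.557 -0.   ] toolz [-0. -0. -1.] q [ 0.23  0.52 -0.26  1.61  0.15  1.04 -1.06] F [-0.23  0.48  0.57] M [-0.02  -0.043  0.005] op 88.1 ff 0.0
yaw 0.591 Ftool [ 0.08 -0.53 -0.57]
(((205.6639404296875, 189.4693145751953), (20.30622673034668, 35.49216842651367), 82.3644790649414), (188, 179, 36, 21))
0.1835 [207.08478709 193.32754747]
0.189 [206.78311252 190.44197108]
0.1925 [206.59022575 188.5937358 ]
0.193 [206.56261253 188.32893938]
```

View pics/s5.png

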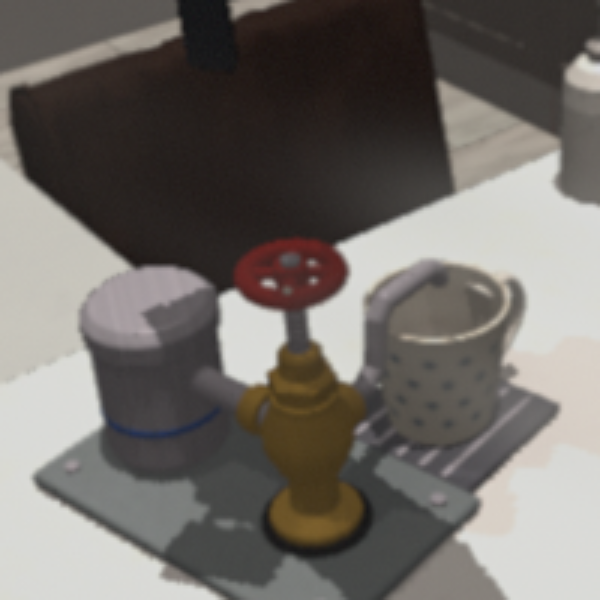

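The wheel is released and the mug and canister are in place. I'll check the wheel's net rotation from the top view, expecting +1.45 rad (83°).

```bash
python3 -c "
from h import *
p=snapshot('top');e=red(p);print(e)
a=cv2.imread('pics/top0.png')[165:212,180:227];b=p['frame'][165:212,180:227,::-1]
c=cv2.imread('pics/scene0.png')[175:210,180:235];d=snapshot('scene')['frame'][175:210,180:235,::-1]
f=lambda i:cv2.resize(i,(390,290),interpolation=cv2.INTER_CUBIC)
cv2.imwrite('pics/cmp.png',cv2.convertScaleAbs(np.vstack([np.hstack([f(a),f(b)]),np.hstack([f(c),f(d)])]),alpha=1.5))"
```

```text
(((202.48280334472656, 187.35646057128906), (29.68608283996582, 31.552963256835938), 53.10905075073242), (187, 172, 31, 31))
```

View pics/cmp.png

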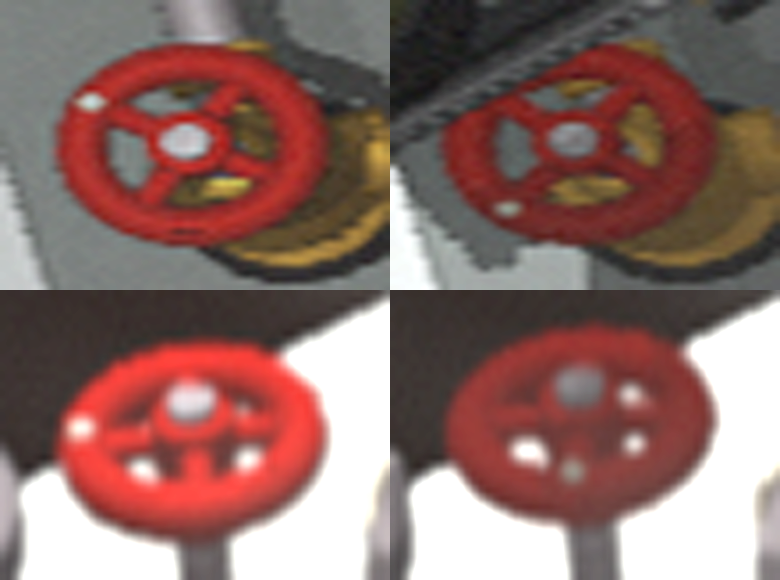

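The white dot moved from about (92,102) to (508,210) in the top panels. That is about +84° against the 83° expected, so the wheel did not slip. The gripper is clear, so I'm handing in.

```bash
python3 -c "
from plant import *
print(finish_job())"
```

```text
the job is handed in; nothing more can be done
None
```

I opened the valve to about 0.55 N m against its upper stop, turned it back a quarter turn and let go. The mug looks unmoved in the pictures, and the job is handed in; no verdict was returned.

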